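# Pack the engraver's chisels into the travelling tray in working order

## Robot

A 7-joint arm with a two-finger parallel gripper is mounted at the origin on the work surface. World frame = base frame: x ahead of the robot, y to its left, z up, the work surface at z = 0. Lengths are in m, angles in rad, forces in N, time in s.
With the tool pointing down it reaches from about 0.425 to 0.875 m from the base axis. Payload 4.7 kg.
Tool frame: the origin (TCP) lies midway between the tips of the shut fingers; the grasp point (between the pads) lies 19 mm behind it; z points along the fingers, y is the line along which they close (so a half turn about z gives the same grasp; the last joint's range is limited). The gripper opens to 85 mm and grips with 20 to 120 N. Pads are 22 mm wide; open, the fingers measure 114 mm over their backs; the gripper's body (76 mm by 85 mm) begins 54 mm behind the grasp point. The pads swing forward as they close: fully open they stand 13 mm farther back than shut.
Start: joints at [-1.161, 0.321, -0.07, 1.45, 0.023, 1.371, -0.057], TCP at [0.251, 0.6, 0.231] pointing down, gripper open.
Joint ranges: [-2.86, 2.86], [-0.3, 2.09], [-1.38, 1.24], [0.06, 2.45], [-1.56, 4.7], [0.09, 2.05], [-2.69, 2.69]. Speed limits (rad/s): [2.57, 2.57, 3.14, 3.14, 3.14, 3.14, 3.14].

## Interface

Orientations are given as a rotation vector (axis times angle).
In Python, from station import bot, jaws, optics, order gives the robot as it stands. Calls block until the motion is done:
- bot.move_pose(position, orientation): joint-space move of the TCP to a pose.
- bot.servo_line(position, v=0.15, rot=None): straight line of the TCP; rot=None keeps the orientation; v is the mean speed in m/s.
- bot.move_j(angles): joint-space move.
- jaws.grip(opening, grip_force=None): finger opening in m; grip_force is the grip in N (None keeps the last); returns when the fingers have stopped.
- bot.sleep(seconds).
- bot.inverse_kinematics(position, orientation): joint angles nearest the present ones, or None.
- bot.get_state(): the state.
- optics.grab_frame(name): name is "scene" or "top"; returns a dict with "color" (400x640x3 uint8, red, green, blue), "fx", "fy", "cx", "cy" (pixels), "cam_to_world" (4x4, takes a point from camera to world coordinates). Camera axes: x right, y down, z forward; pixel columns grow to the right and rows downward; lengths in m; the calibration is good to about 2 mm. A picture is of the moment at which its call begins. There is no depth.
A pose or a line that the arm cannot do raises bot.IKError and nothing moves.
- order.close_job(): hands the job in, once; it reports no verdict.
The state is a dict: "time": time; "joint_pos": joint angles; "joint_velocities": joint speeds; "joint_torque": joint torques, N m; "ee_pos": TCP position; "orientation": TCP orientation; "contact_force": force on the tool from outside, world axes, zero at the start; "moment": the same for the moment, N m; "finger_gap": finger opening in m.
Only numpy, scipy, OpenCV 4.12 (cv2) and the standard library are available. Lean on these libraries where they do the work, as an engineer would, in place of code of your own. Each camera call takes 0.05 s, during which the arm holds its last target. There are 200 camera calls.

## Task

The four engraving tools lie side by side on the wooden bench rest in the order in which they are used. Lay them one by one in the notches of the travelling tray in the same order from left to right, one tool to a notch, each lying level across both rails with its middle between them. Lay them down rather than dropping them, and leave the small paint tin between the two racks standing where it is.

Things in the scene. Friction and masses are not known exactly. Their poses are not given: they have to be found in the camera images.
- chisel_flat: Flat chisel, bright steel, x -84 to +80 mm: round shank 14 mm, flared flat edge 24 mm wide. +x: to its working end, at the start away from the robot. Origin on its long axis, 8 mm or less from its balance point; at the start midway between its saddle's uprights (to 6 mm). Level; the axis lies half its thickness above the notch floor. Straight 35 mm either side.
- chisel_punch: Centre punch, dark steel, the slimmest, x -62 to +72 mm: round shank 12 mm, the last 35 mm a cone to a point. +x: to its working end, at the start away from the robot. Origin on its long axis, 8 mm or less from its balance point; at the start midway between its saddle's uprights (to 6 mm). Level; the axis lies half its thickness above the notch floor. Straight 35 mm either side.
- chisel_guard: Guarded chisel, bright steel, longest, x -89 to +88 mm: round shank 16 mm; black rubber guard, 40 mm disc, at x -60 to -46. +x: to its working end, at the start away from the robot. Origin on its long axis, 8 mm or less from its balance point; at the start midway between its saddle's uprights (to 6 mm). Level; the axis lies half its thickness above the notch floor. Straight 35 mm either side.
- chisel_square: Square matting tool, dark steel, the shortest, x -51 to +51 mm: shank 14 x 14 mm lying flat, end 10 mm square. +x: to its working end, at the start away from the robot. Origin on its long axis, 8 mm or less from its balance point; at the start midway between its saddle's uprights (to 6 mm). Level; the axis lies half its thickness above the notch floor. Straight 35 mm either side.
- saddle_flat: Fixed saddle in which the flat chisel starts, one of four alike pale wooden ones in a row, 70 mm apart, on the brown board of the bench rest (all at the same yaw, up to 0.28 rad askew). It stays, so it still marks that tool's place in the row later. x: along the tool, away from the robot; y: left along the row. Origin: mid underside, 10 mm above the table.
- saddle_punch: Saddle in which the centre punch starts; like saddle_flat. Every saddle has two uprights 12 mm thick, 66 mm wide, 46 mm high, at x = -30 and +30 mm: 48 mm free between them, down to the board, for the fingers.
- saddle_guard: Saddle in which the guarded chisel starts; like saddle_flat. Each upright has a notch at y = 0: 16 mm deep, 50 mm wide at the top, sloped sides, flat floor 20 mm wide, 30 mm above the saddle's origin (40 mm above the table).
- saddle_square: Saddle in which the square tool starts; like saddle_flat, built as told for saddle_punch and saddle_guard.
- rack: Fixed travelling tray, empty, aluminium, 176 (x) by 280 mm (y), rim 18 mm high, left or right of the bench rest. Two brown rails along y, 12 mm thick, 56 mm high, at x = -30 and +30. Notches at y = +105, +35, -35, -105 (left to right), shaped as the saddles', floor 40 mm above the table. Origin: mid underside, on the table; x away from the robot, y left, up to 0.28 rad askew.
- paint_tin: Small lidded paint tin with a paper band, 38 mm in diameter, 46 mm high, loose, upright between the two racks near their far ends. Origin: centre of its underside. To be left alone.
Mind the look-alikes: they are no part of the job. What is shaped like the chisel_square but blue or pink is not meant. There is more than one size of the chisel_flat; the job needs the larger.

How it is judged:
At the end, for the whole second after the job is handed in: Every tool lies released and still in its own tray notch, in the left-to-right order of the saddles: within 10 mm along the row and 15 mm across of the notch's middle, -4 to +6 mm of seated height, within 0.2 rad of the tray's x axis. Paint tin upright within 20 mm of its start ((y of chisel_flat in the frame of rack between 0.095 and 0.115 m or y of chisel_flat in the frame of rack between 0.025 and 0.045 m or y of chisel_flat in the frame of rack between -0.045 and -0.025 m or y of chisel_flat in the frame of rack between -0.115 and -0.095 m) and x of chisel_flat in the frame of rack between -0.015 and 0.015 m and z of chisel_flat in the frame of rack between 0.043 and 0.053 m and angle between the x axis of each of chisel_flat, chisel_punch, chisel_guard, chisel_square and the x axis of rack, either way round below 0.2 rad and linear speed of each of chisel_flat, chisel_punch, chisel_guard, chisel_square below 0.02 m/s and contact force between each of chisel_flat, chisel_punch, chisel_guard, chisel_square and the fingers below 0.05 N and (y of chisel_punch in the frame of rack between 0.095 and 0.115 m or y of chisel_punch in the frame of rack between 0.025 and 0.045 m or y of chisel_punch in the frame of rack between -0.045 and -0.025 m or y of chisel_punch in the frame of rack between -0.115 and -0.095 m) and x of chisel_punch in the frame of rack between -0.015 and 0.015 m and z of chisel_punch in the frame of rack between 0.042 and 0.052 m and (y of chisel_guard in the frame of rack between 0.095 and 0.115 m or y of chisel_guard in the frame of rack between 0.025 and 0.045 m or y of chisel_guard in the frame of rack between -0.045 and -0.025 m or y of chisel_guard in the frame of rack between -0.115 and -0.095 m) and x of chisel_guard in the frame of rack between -0.015 and 0.015 m and z of chisel_guard in the frame of rack between 0.044 and 0.054 m and (y of chisel_square in the frame of rack between 0.095 and 0.115 m or y of chisel_square in the frame of rack between 0.025 and 0.045 m or y of chisel_square in the frame of rack between -0.045 and -0.025 m or y of chisel_square in the frame of rack between -0.115 and -0.095 m) and x of chisel_square in the frame of rack between -0.015 and 0.015 m and z of chisel_square in the frame of rack between 0.043 and 0.053 m and ((y of saddle_flat in the frame of saddle_punch above 0 m and ((y of chisel_flat in the frame of rack above 0.07 m and y of chisel_punch in the frame of rack below 0.07 m) or (y of chisel_flat in the frame of rack above 0 m and y of chisel_punch in the frame of rack below 0 m) or (y of chisel_flat in the frame of rack above -0.07 m and y of chisel_punch in the frame of rack below -0.07 m))) or (y of saddle_flat in the frame of saddle_punch below 0 m and ((y of chisel_punch in the frame of rack above 0.07 m and y of chisel_flat in the frame of rack below 0.07 m) or (y of chisel_punch in the frame of rack above 0 m and y of chisel_flat in the frame of rack below 0 m) or (y of chisel_punch in the frame of rack above -0.07 m and y of chisel_flat in the frame of rack below -0.07 m)))) and ((y of saddle_flat in the frame of saddle_guard above 0 m and ((y of chisel_flat in the frame of rack above 0.07 m and y of chisel_guard in the frame of rack below 0.07 m) or (y of chisel_flat in the frame of rack above 0 m and y of chisel_guard in the frame of rack below 0 m) or (y of chisel_flat in the frame of rack above -0.07 m and y of chisel_guard in the frame of rack below -0.07 m))) or (y of saddle_flat in the frame of saddle_guard below 0 m and ((y of chisel_guard in the frame of rack above 0.07 m and y of chisel_flat in the frame of rack below 0.07 m) or (y of chisel_guard in the frame of rack above 0 m and y of chisel_flat in the frame of rack below 0 m) or (y of chisel_guard in the frame of rack above -0.07 m and y of chisel_flat in the frame of rack below -0.07 m)))) and ((y of saddle_flat in the frame of saddle_square above 0 m and ((y of chisel_flat in the frame of rack above 0.07 m and y of chisel_square in the frame of rack below 0.07 m) or (y of chisel_flat in the frame of rack above 0 m and y of chisel_square in the frame of rack below 0 m) or (y of chisel_flat in the frame of rack above -0.07 m and y of chisel_square in the frame of rack below -0.07 m))) or (y of saddle_flat in the frame of saddle_square below 0 m and ((y of chisel_square in the frame of rack above 0.07 m and y of chisel_flat in the frame of rack below 0.07 m) or (y of chisel_square in the frame of rack above 0 m and y of chisel_flat in the frame of rack below 0 m) or (y of chisel_square in the frame of rack above -0.07 m and y of chisel_flat in the frame of rack below -0.07 m)))) and ((y of saddle_punch in the frame of saddle_guard above 0 m and ((y of chisel_punch in the frame of rack above 0.07 m and y of chisel_guard in the frame of rack below 0.07 m) or (y of chisel_punch in the frame of rack above 0 m and y of chisel_guard in the frame of rack below 0 m) or (y of chisel_punch in the frame of rack above -0.07 m and y of chisel_guard in the frame of rack below -0.07 m))) or (y of saddle_punch in the frame of saddle_guard below 0 m and ((y of chisel_guard in the frame of rack above 0.07 m and y of chisel_punch in the frame of rack below 0.07 m) or (y of chisel_guard in the frame of rack above 0 m and y of chisel_punch in the frame of rack below 0 m) or (y of chisel_guard in the frame of rack above -0.07 m and y of chisel_punch in the frame of rack below -0.07 m)))) and ((y of saddle_punch in the frame of saddle_square above 0 m and ((y of chisel_punch in the frame of rack above 0.07 m and y of chisel_square in the frame of rack below 0.07 m) or (y of chisel_punch in the frame of rack above 0 m and y of chisel_square in the frame of rack below 0 m) or (y of chisel_punch in the frame of rack above -0.07 m and y of chisel_square in the frame of rack below -0.07 m))) or (y of saddle_punch in the frame of saddle_square below 0 m and ((y of chisel_square in the frame of rack above 0.07 m and y of chisel_punch in the frame of rack below 0.07 m) or (y of chisel_square in the frame of rack above 0 m and y of chisel_punch in the frame of rack below 0 m) or (y of chisel_square in the frame of rack above -0.07 m and y of chisel_punch in the frame of rack below -0.07 m)))) and ((y of saddle_guard in the frame of saddle_square above 0 m and ((y of chisel_guard in the frame of rack above 0.07 m and y of chisel_square in the frame of rack below 0.07 m) or (y of chisel_guard in the frame of rack above 0 m and y of chisel_square in the frame of rack below 0 m) or (y of chisel_guard in the frame of rack above -0.07 m and y of chisel_square in the frame of rack below -0.07 m))) or (y of saddle_guard in the frame of saddle_square below 0 m and ((y of chisel_square in the frame of rack above 0.07 m and y of chisel_guard in the frame of rack below 0.07 m) or (y of chisel_square in the frame of rack above 0 m and y of chisel_guard in the frame of rack below 0 m) or (y of chisel_square in the frame of rack above -0.07 m and y of chisel_guard in the frame of rack below -0.07 m)))) and distance of paint_tin from where it was at the start of the episode below 0.02 m and angle between paint_tin's own z axis and vertical below 0.3 rad); the robot touches nothing.
It fails at once if the small paint tin is pushed more than 20 mm or tipped (distance of paint_tin from where it was at the start of the episode above 0.02 m or angle between paint_tin's own z axis and vertical above 0.3 rad).
It fails at once if the flat chisel is dropped (falls free more than about 25 mm) (linear speed of chisel_flat above 0.7 m/s and contact force between chisel_flat and the fingers below 0.05 N and contact force between chisel_flat and anything else below 0.05 N).
It fails at once if the centre punch is dropped (falls free more than about 25 mm) (linear speed of chisel_punch above 0.7 m/s and contact force between chisel_punch and the fingers below 0.05 N and contact force between chisel_punch and anything else below 0.05 N).
It fails at once if the guarded chisel is dropped (falls free more than about 25 mm) (linear speed of chisel_guard above 0.7 m/s and contact force between chisel_guard and the fingers below 0.05 N and contact force between chisel_guard and anything else below 0.05 N).
It fails at once if the square tool is dropped (falls free more than about 25 mm) (linear speed of chisel_square above 0.7 m/s and contact force between chisel_square and the fingers below 0.05 N and contact force between chisel_square and anything else below 0.05 N).
It also fails if it takes over 109 s, if anything falls off the work surface, if the arm or the gripper's body presses on something with over 40 N, if the wrist force passes 120 N, or if a joint passes its speed limit or range.

## Working session

There is one attempt and no reset: what is moved stays moved. The work goes in short steps, each a Python script; the robot and the scene stay as the last script left them, time stands still between calls to the robot, and variables do not carry over. Pictures are saved under pics/ and viewed, on a budget of 14 in all, crops included, one or two more only if the job needs it, and the job is handed in when it is done.

```bash
mkdir -p pics; python3 - <<'E'
from station import bot, jaws, optics, order
import cv2, numpy as np
for n in("scene","top"):
    f=optics.grab_frame(n); cv2.imwrite(f"pics/{n}0.png",f["color"][...,::-1])
    print(n,f["fx"],f["fy"],f["cx"],f["cy"]);print(np.round(f["cam_to_world"],4))
s=bot.get_state(); print(s["time"],s["ee_pos"],s["orientation"],s["finger_gap"])
E
```

```text
scene 430.87347336239105 430.87347336239105 315.69365611457727 197.028215726448
[[-0.8534  0.3898 -0.3462  0.915 ]
 [ 0.521   0.6161 -0.5908  0.7831]
 [-0.017  -0.6845 -0.7288  0.8921]
 [ 0.      0.      0.      1.    ]]
top 423.8239489847103 423.8239489847103 320.6367597090416 199.9007283491812
[[ 0.0974 -0.9746  0.2017  0.269 ]
 [-0.9952 -0.0958  0.0175  0.0784]
 [ 0.0023 -0.2025 -0.9793  1.2624]
 [ 0.      0.      0.      1.    ]]
0.1 [0.25048653 0.59928666 0.23031341] [-6.17609082e-01 -3.08001884e+00  2.67690290e-03] 0.08549943345698616
```

View pics/scene0.png

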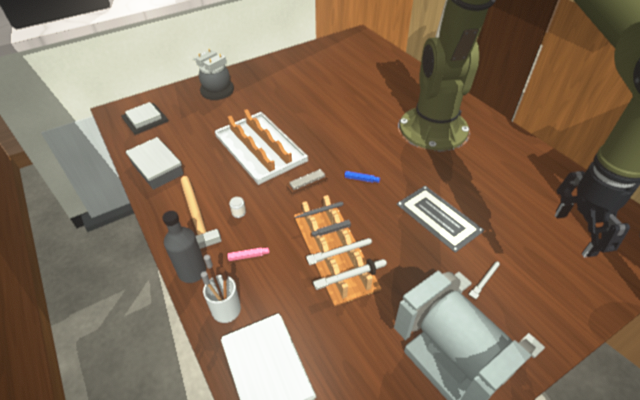

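View pics/top0.png

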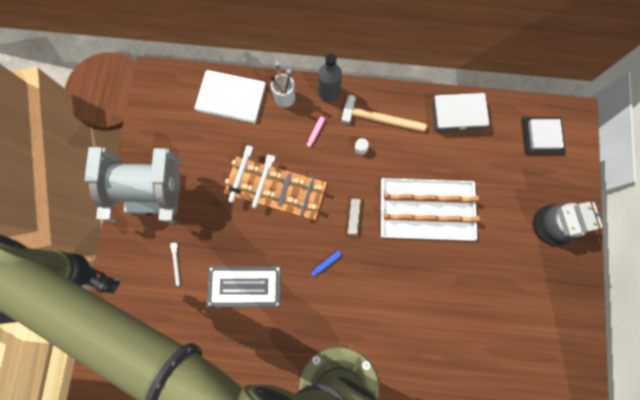

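The scene picture shows the bench rest with two bright and two dark tools around (340,250), the tray at (260,145) and the tin at (237,207). In the top view the tools lie at about (240,173), (264,180), (285,188) and (308,195). The tray is at (429,209) and the tin at (361,147).

Things that could be mistaken for the tools (top view):
- pink bar at (316,131): wrong colour
- blue bar at (327,263): wrong colour
- small flat chisel at (175,263): the smaller size, off the rest
- wooden/grey block at (354,216)
- tools drawn on the plate at (244,286)

I choose the four on the rest, and check with one close crop.

```bash
python3 - <<'E'
import cv2, numpy as np
t=cv2.imread("pics/top0.png"); s=cv2.imread("pics/scene0.png")
a=cv2.resize(t[140:222,215:335],None,fx=6.6,fy=6.6,interpolation=cv2.INTER_CUBIC)
b=cv2.resize(s[190:310,285:400],None,fx=5,fy=5,interpolation=cv2.INTER_CUBIC)
cv2.imwrite("pics/c1.png",a);cv2.imwrite("pics/c2.png",b);
c=cv2.resize(t[168:252,370:490],None,fx=6.6,fy=6.6,interpolation=cv2.INTER_CUBIC)
cv2.imwrite("pics/c3.png",c)
E
```

```text
(no output)
```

View pics/c1.png

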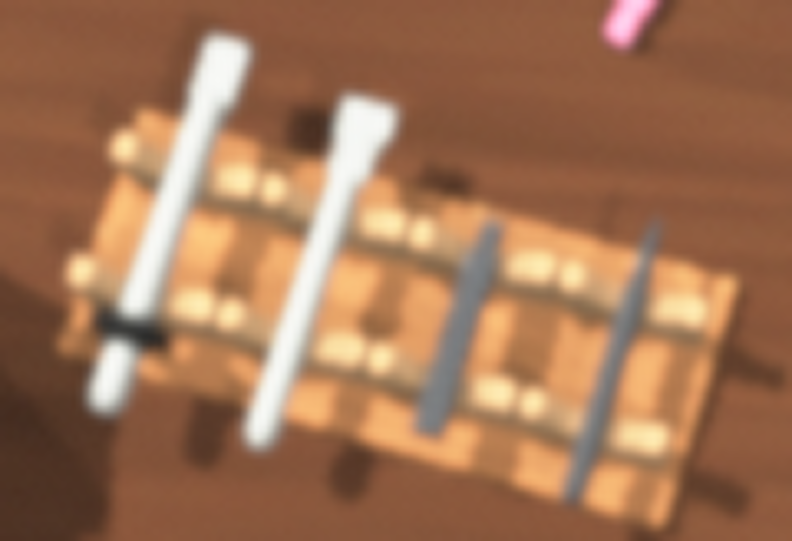

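View pics/c2.png

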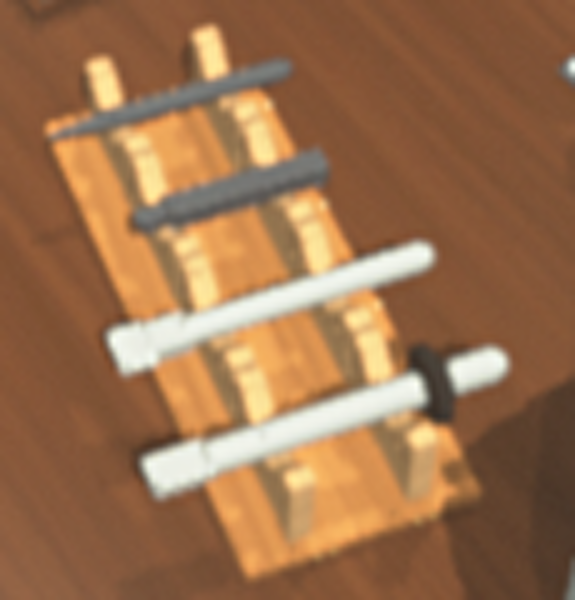

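View pics/c3.png

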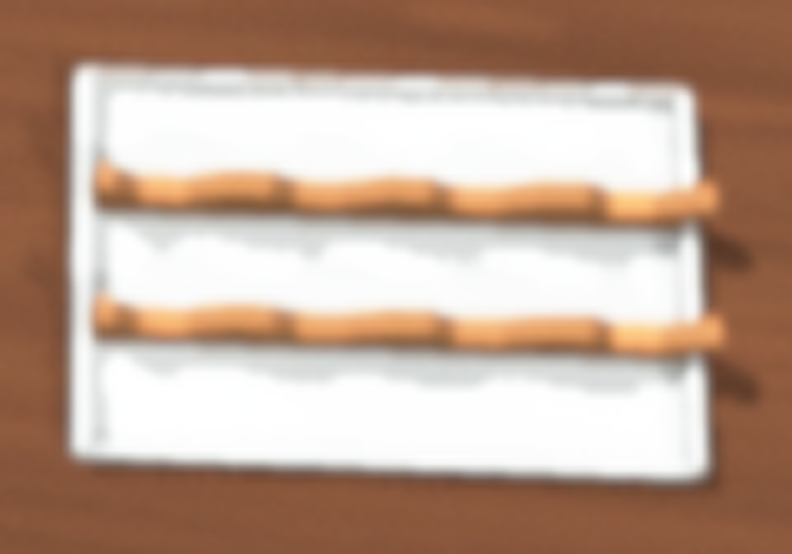

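The top crop gives the left-to-right order guard, flat, square, punch. The guard's disc is at crop (130,330), the flat's flared tip at (365,110), the thick short square tool at (460,330) and the slim pointed punch at (615,360). The scene crop agrees, and the rack crop shows the rim corners clearly. Next I look at the rack in the scene view and triangulate the tool ends.

```bash
cat > geo.py <<'E'
import numpy as np
CAM={"scene":(430.873,315.694,197.028,np.array([[-.8534,.3898,-.3462,.915],[.521,.6161,-.5908,.7831],[-.017,-.6845,-.7288,.8921]])),
"top":(423.824,320.637,199.901,np.array([[.0974,-.9746,.2017,.269],[-.9952,-.0958,.0175,.0784],[.0023,-.2025,-.9793,1.2624]]))}
def ray(n,u,v):
    f,cx,cy,T=CAM[n]; d=T[:,:3]@[(u-cx)/f,(v-cy)/f,1]; return T[:,3],d/np.linalg.norm(d)
def proj(n,P):
    f,cx,cy,T=CAM[n]; p=T[:,:3].T@(np.asarray(P)-T[:,3]); return np.array([f*p[0]/p[2]+cx,f*p[1]/p[2]+cy])
def atz(n,u,v,z):
    o,d=ray(n,u,v); return o+d*(z-o[2])/d[2]
def tri(a,b):
    A=np.zeros((3,3));y=np.zeros(3);L=[]
    for n,p in(("top",a),("scene",b)):
        o,d=ray(n,*p);M=np.eye(3)-np.outer(d,d);A+=M;y+=M@o;L.append((o,M))
    X=np.linalg.solve(A,y); return X,max(np.linalg.norm(M@(X-o)) for o,M in L)
def uncrop(p,s,x0,y0): return ((p[0]+.5)/s-.5+x0,(p[1]+.5)/s-.5+y0)
E
python3 - <<'E'
from geo import *; import cv2
s=cv2.imread("pics/scene0.png")
cv2.imwrite("pics/c4.png",cv2.resize(s[100:190,207:315],None,fx=6.6,fy=6.6,interpolation=cv2.INTER_CUBIC))
D={"guard":((227,38),(105,412),(151,478),(508,360),-89,88),"flat":((370,98),(262,447),(114,350),(433,254),-84,80),
"square":((490,222),(432,432),(138,215),(325,165),-51,51),"punch":((656,222),(573,500),(50,135),(290,68),-62,72)}
for k,(tf,tn,sf,sn,a,b) in D.items():
    F,ef=tri(uncrop(tf,6.6,215,140),uncrop(sf,5,285,190));N,en=tri(uncrop(tn,6.6,215,140),uncrop(sn,5,285,190))
    L=np.linalg.norm(F-N);o=N+(F-N)*(-a/(b-a))
    print(k,np.round(F,4),np.round(N,4),"len",round(L,4),b-a,"org",np.round(o,4),"yaw",np.round(np.arctan2(F[1]-N[1],F[0]-N[0]),3),round(ef,4),round(en,4))
for c in((75,65),(693,85),(708,480),(72,460)):print(np.round(atz("top",*uncrop(c,6.6,370,168),.018),4))
print("tin base~",atz("top",361,147,.046))
E
```

```text
guard [0.6611 0.3313 0.0527] [0.4849 0.3634 0.0487] len 0.1791 177 org [0.5735 0.3473 0.0507] yaw -0.18 0.0025 0.0028
flat [0.6396 0.2631 0.0527] [0.4763 0.2928 0.0462] len 0.166 164 org [0.5599 0.2776 0.0495] yaw -0.18 0.0021 0.003
square [0.5879 0.2017 0.0542] [0.4899 0.2187 0.0479] len 0.0997 102 org [0.5389 0.2102 0.051 ] yaw -0.171 0.0009 0.0032
punch [0.5968 0.1282 0.048 ] [0.4664 0.153  0.0463] len 0.1328 134 org [0.5268 0.1415 0.0471] yaw -0.188 0.0009 0.0026
[ 0.6125 -0.0746  0.018 ]
[ 0.6308 -0.3576  0.018 ]
[ 0.4495 -0.3686  0.018 ]
[ 0.4307 -0.0857  0.018 ]
tin base~ [ 0.69319944 -0.00490415  0.046     ]
```

View pics/c4.png

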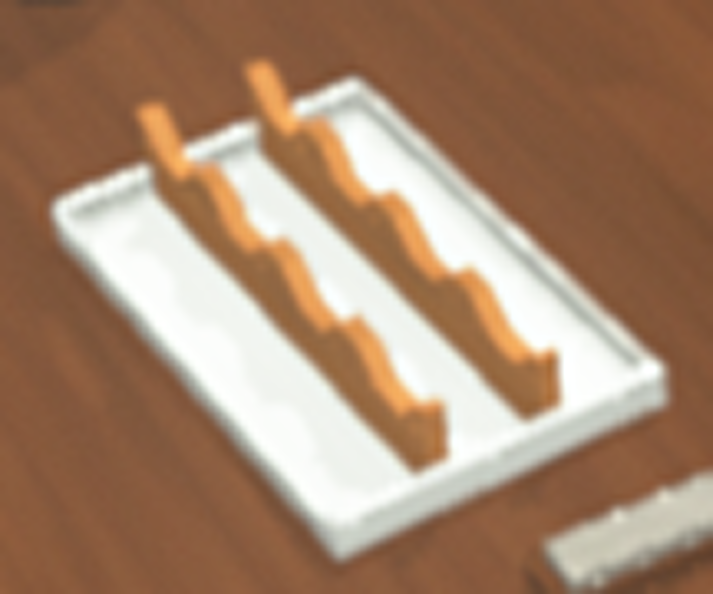

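Tool ends triangulate to lengths within 2–3 mm of the given ones, and heights are about 2–3 mm over nominal. In the scene crop the rack rim corners are at (358,78), (55,205), (340,525) and (665,368), and the rail ends at (153,107), (260,65), (427,404) and (541,354). Now I fit the rack pose from both views.

```bash
python3 - <<'E'
from geo import *; from scipy.optimize import least_squares
C3=lambda p:uncrop(p,6.6,370,168); C4=lambda p:uncrop(p,6.6,207,100)
for nm,a,b in(("farL",(98,178),(427,404)),("farR",(717,197),(153,107)),("nearL",(98,310),(541,354)),("nearR",(722,331),(260,65)),
  ("rimFL",(75,65),(340,525)),("rimFR",(693,85),(55,205)),("rimNR",(708,480),(358,78)),("rimNL",(72,460),(665,368))):
    X,e=tri(C3(a),C4(b)); print(nm,np.round(X,4),round(e,4))
obs=[]
for (x,y),a,b in(((88,140),(75,65),(340,525)),((88,-140),(693,85),(55,205)),((-88,-140),(708,480),(358,78)),((-88,140),(72,460),(665,368))):
    obs+=[("top",x/1e3,y/1e3,.018,C3(a)),("scene",x/1e3,y/1e3,.018,C4(b))]
def W(p,x,y,z): c,s=np.cos(p[2]),np.sin(p[2]); return [p[0]+c*x-s*y,p[1]+s*x+c*y,z+p[3]]
for sel in(("top",),("scene",),("top","scene")):
    f=lambda p:np.concatenate([proj(n,W(p,x,y,z))-q for n,x,y,z,q in obs if n in sel])
    r=least_squares(f,[.53,-.22,.06,0]);print(sel,np.round(r.x,4),"rms px",np.sqrt(np.mean(r.fun**2)).round(2))
# row of saddles: o = m + k*70mm*ydir, yaw common
O=np.array([[.5735,.3473],[.5599,.2776],[.5389,.2102],[.5268,.1415]]);k=np.array([105,35,-35,-105])/1e3
r=least_squares(lambda p:(O-(p[:2]+np.outer(k,[-np.sin(p[2]),np.cos(p[2])]))).ravel(),[.55,.24,-.18]);print("row",r.x.round(4),(r.fun*1e3).round(1))
E
```

```text
farL [ 0.5518 -0.0838  0.0579] 0.0009
farR [ 0.5673 -0.354   0.0576] 0.0023
nearL [ 0.4929 -0.0878  0.0564] 0.0006
nearR [ 0.5077 -0.3576  0.0574] 0.0023
rimFL [ 0.6083 -0.0721  0.0244] 0.0029
rimFR [ 0.6268 -0.3541  0.0224] 0.0031
rimNR [ 0.4495 -0.3683  0.0196] 0.0003
rimNL [ 0.4309 -0.0859  0.0203] 0.0007
('top',) [ 0.5261 -0.2162  0.0646  0.0226] rms px 0.37
('scene',) [ 5.265e-01 -2.232e-01  7.140e-02 -4.000e-04] rms px 0.24
('top', 'scene') [ 0.529  -0.2198  0.0672  0.0042] rms px 0.62
row [ 0.5498  0.2442 -0.231 ] [-0.3  0.9  2.1 -0.6 -2.9  0.1  1.1 -0.4]
```

```bash
python3 - <<'E'
from geo import *
C1=lambda p:uncrop(p,6.6,215,140)
M=[]
for a,b in(((256,184),(211,309)),((402,227),(362,354)),((553,271),(511,400))):
    A=atz("top",*C1(a),.056);B=atz("top",*C1(b),.056);M.append((A+B)/2);print(A.round(4),B.round(4),"mid",M[-1].round(4),"sep",np.linalg.norm(A-B).round(4))
d=M[0]-M[2];print("row yaw",np.arctan2(-d[0],d[1]),np.linalg.norm(d))
D={"guard":((227,38),(105,412),-89,88),"flat":((370,98),(262,447),-84,80),"square":((490,222),(432,432),-51,51),"punch":((656,222),(573,500),-62,72)}
for k,(f,n,a,b) in D.items():
    z={"guard":.048,"punch":.046}.get(k,.047)
    F=atz("top",*C1(f),z);N=atz("top",*C1(n),z);print(k,(N+(F-N)*(-a/(b-a))).round(4),np.arctan2(*(F-N)[[1,0]]).round(3))
for z in(.018,):
  print("rack top-only c",np.mean([atz("top",*uncrop(c,6.6,370,168),z) for c in((75,65),(693,85),(708,480),(72,460))],0))
print("rails",np.mean([atz("top",*uncrop(c,6.6,370,168),.056) for c in((98,178),(717,197),(98,310),(722,331))],0))
E
```

```text
[0.5954 0.3071 0.056 ] [0.5364 0.3195 0.056 ] mid [0.5659 0.3133 0.056 ] sep 0.0603
[0.582  0.2398 0.056 ] [0.5227 0.2505 0.056 ] mid [0.5524 0.2451 0.056 ] sep 0.0603
[0.5685 0.1706 0.056 ] [0.5085 0.1827 0.056 ] mid [0.5385 0.1766 0.056 ] sep 0.0612
row yaw -0.19777689687078986 0.13940106899054774
guard [0.5764 0.3461 0.048 ] -0.172
flat [0.5628 0.2763 0.047 ] -0.168
square [0.5415 0.2093 0.047 ] -0.149
punch [0.5284 0.1404 0.046 ] -0.18
rack top-only c [ 0.53085811 -0.22163764  0.018     ]
rails [ 0.53092899 -0.22167827  0.056     ]
```

Measurements are consistent: row at (0.552, 0.245) with yaw −0.185 to −0.19, and rack at (0.530, −0.221) with yaw 0.062. Saddle separation comes out at 60 mm and row spacing at 69.7 mm. I pick up the guard chisel first.

```bash
cat > job.py <<'E'
import numpy as np, cv2
from scipy.spatial.transform import Rotation as Ro
from station import bot, jaws, optics, order
RC=np.array([.530,-.221]);RY=.062;SY=-.185;UP=.20
SC=np.array([.5517,.2448]);
ORG={"guard":(.575,.3467,.048),"flat":(.5613,.277,.047),"square":(.540,.2097,.047),"punch":(.5276,.141,.046)}
NY=dict(guard=.105,flat=.035,square=-.035,punch=-.105)
ax=lambda y:np.array([np.cos(y),np.sin(y)])
def ori(y):
    q=[Ro.from_matrix(np.array([[c*np.cos(y),c*np.sin(y),0],[c*np.sin(y),-c*np.cos(y),0],[0,0,-1]]).T).as_rotvec() for c in(1,-1)]
    return q
def half(n): # half of tool's offset along its axis from saddle middle
    o=np.array(ORG[n][:2]);s=SC+NY[n]*ax(SY+np.pi/2); return float((o-s)@ax(SY))/2
def poses(n):
    h=half(n);z=ORG[n][2]-.019+.001
    g=np.r_[np.array(ORG[n][:2])-h*ax(SY),z]
    p=np.r_[RC-h*ax(RY)+NY[n]*ax(RY+np.pi/2),z+.001]
    return g,p
def st(m):
    s=bot.get_state();print(m,"t",round(s["time"],1),"tcp",np.round(s["ee_pos"],4),"F",np.round(s["contact_force"],1),"gap",round(s["finger_gap"],4));return s
def hi(p,z=UP): return np.r_[p[:2],z]
def pick(n,k):
    g,_=poses(n);jaws.grip(.05,60);bot.move_pose(hi(g),ori(SY)[k]);bot.servo_line(hi(g,.11),v=.2);bot.servo_line(g,v=.08);st("down")
    jaws.grip(0,60);st("closed");bot.servo_line(hi(g,.10),v=.08);bot.servo_line(hi(g),v=.2);st("lifted")
def place(n,k):
    _,p=poses(n);bot.move_pose(hi(p),ori(RY)[k]);bot.servo_line(hi(p,.09),v=.2);bot.servo_line(p,v=.05);st("set")
    jaws.grip(.05);st("open");bot.servo_line(hi(p,.10),v=.12);bot.servo_line(hi(p),v=.25)
def snap(f):
    a=optics.grab_frame("top")["color"][...,::-1];b=optics.grab_frame("scene")["color"][...,::-1]
    a=cv2.resize(a[120:270,200:500],(800,400),interpolation=cv2.INTER_CUBIC);b=cv2.resize(b[90:315,195:415],(400,409),interpolation=cv2.INTER_CUBIC)
    cv2.imwrite(f"pics/{f}_t.png",a);cv2.imwrite(f"pics/{f}_s.png",b)
E
python3 - <<'E'
from job import *
for n in ORG:
    g,p=poses(n);print(n,round(half(n),4),g.round(4),p.round(4),np.linalg.norm(p[:2]).round(3))
    for k in(0,1):
        print(k,[None if q is None else np.round(q,2) for q in(bot.inverse_kinematics(hi(g),ori(SY)[k]),bot.inverse_kinematics(hi(p),ori(RY)[k]))])
E
```

```text
guard 0.0021 [0.573  0.3471 0.03  ] [ 0.5214 -0.1163  0.031 ] 0.534
0 [array([-0.94,  0.4 ,  0.48,  1.46, -0.19,  1.33, -2.21]), array([-0.54,  0.1 ,  0.76,  1.81, -0.07,  1.26, -1.27])]
1 [array([-0.66,  0.38,  0.11,  1.44, -0.04,  1.32,  0.83]), array([-0.49,  0.1 ,  0.71,  1.8 , -0.07,  1.26,  1.87])]
flat 0.0018 [0.5596 0.2773 0.029 ] [ 0.5261 -0.1862  0.03  ] 0.558
0 [array([-0.89,  0.3 ,  0.47,  1.58, -0.14,  1.3 , -2.15]), array([-0.05,  0.14,  0.38,  1.74, -0.06,  1.27, -1.17])]
1 [array([-0.63,  0.28,  0.15,  1.57, -0.04,  1.3 ,  0.92]), array([-0.41,  0.17,  0.78,  1.75, -0.13,  1.27,  2.04])]
square -0.0025 [0.5425 0.2092 0.029 ] [ 0.5347 -0.2558  0.03  ] 0.593
0 [array([-0.83,  0.2 ,  0.47,  1.69, -0.1 ,  1.28, -2.09]), array([ 0.07,  0.22,  0.38,  1.66, -0.09,  1.28, -1.04])]
1 [array([-0.6 ,  0.19,  0.21,  1.68, -0.04,  1.28,  1.01]), array([-0.3 ,  0.28,  0.84,  1.67, -0.21,  1.29,  2.21])]
punch -0.0023 [0.5299 0.1406 0.028 ] [ 0.5388 -0.3257  0.029 ] 0.63
0 [array([-0.75,  0.12,  0.48,  1.77, -0.06,  1.27, -2.01]), array([ 0.17,  0.3 ,  0.41,  1.56, -0.12,  1.3 , -0.91])]
1 [array([-0.57,  0.12,  0.29,  1.76, -0.04,  1.27,  1.11]), array([-0.21,  0.4 ,  0.93,  1.58, -0.33,  1.33,  2.39])]
```

```bash
python3 - <<'E'
from job import *
pick("guard",0); snap("g1")
E
```

```text
down t 4.2 tcp [0.5735 0.3473 0.0307] F [-0.9  0.  -0.1] gap 0.0502
closed t 4.6 tcp [0.5734 0.3474 0.0307] F [-0.3  0.4  3.9] gap 0.0142
lifted t 6.2 tcp [0.5723 0.3468 0.1986] F [-1.   0.3 -2.9] gap 0.0139
```

View pics/g1_s.png

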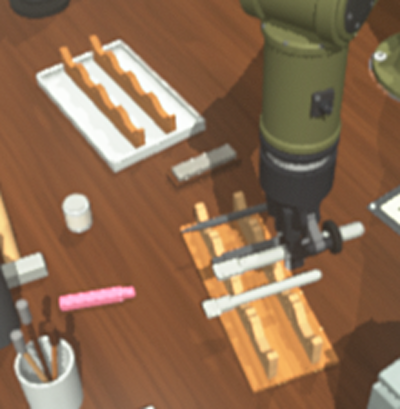

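The guarded chisel is held level, with the disc behind the fingers at (332,238). The saddle is empty, the neighbouring tools have not moved, and the gap of 14 mm is plausible for the 16 mm shank. I place it.

```bash
python3 - <<'E'
from job import *
place("guard",0); pick("flat",0); snap("g2")
E
```

```text
set t 10.1 tcp [ 0.5218 -0.1164  0.0313] F [ 0.5 -0.6 -3.1] gap 0.0141
open t 10.5 tcp [ 0.5216 -0.1163  0.0312] F [-0.6 -0.   0.5] gap 0.0504
down t 15.2 tcp [0.5601 0.2775 0.0296] F [-0.1 -0.6  0.1] gap 0.05
closed t 15.7 tcp [0.5598 0.2773 0.0296] F [-0.7 -0.1  4.7] gap 0.012
lifted t 17.4 tcp [0.5588 0.2771 0.1987] F [ 0.1 -0.1 -2.2] gap 0.0119
```

View pics/g2_t.png

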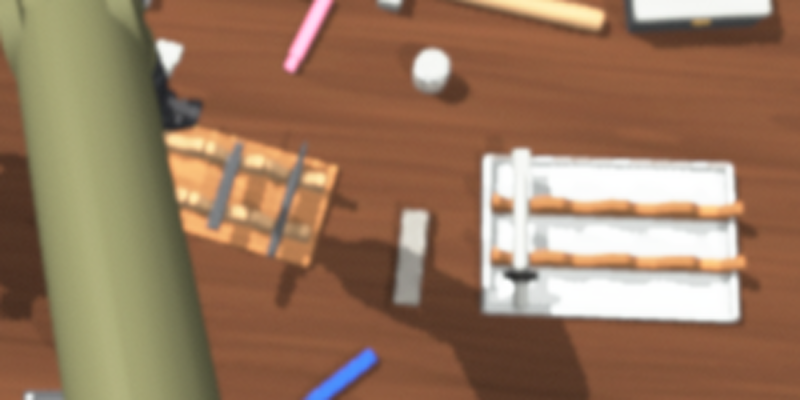

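View pics/g2_s.png

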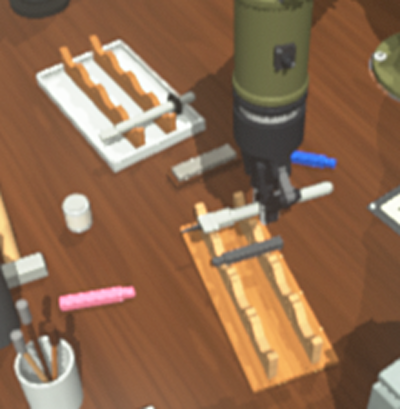

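The guard chisel lies across both rails in the leftmost notch, from (521,150) to (520,305), with its disc clear of the near rail. The flat chisel is held level and the tin at (431,70) is unmoved. I continue.

```bash
python3 - <<'E'
from job import *
place("flat",0); pick("square",0)
if bot.get_state()["finger_gap"]>.008:
    place("square",0); pick("punch",0)
    snap("g3")
E
```

```text
set t 21.2 tcp [ 0.5264 -0.1863  0.0303] F [-0.4  0.1 -1.9] gap 0.0119
open t 21.7 tcp [ 0.5262 -0.1862  0.0302] F [ 0.5 -0.3 -0.2] gap 0.0501
down t 26.4 tcp [0.543  0.2094 0.0295] F [-0.8 -0.2  0.2] gap 0.0497
closed t 26.8 tcp [0.5428 0.2095 0.0295] F [-0.9  0.8  3.7] gap 0.013
lifted t 28.5 tcp [0.5417 0.2093 0.1988] F [ 0.3 -0.4 -2. ] gap 0.0128
set t 32.2 tcp [ 0.535  -0.2559  0.0304] F [-0.5 -0.6 -2.4] gap 0.0131
open t 32.7 tcp [ 0.5348 -0.2558  0.0301] F [ 0.1  0.6 -0.9] gap 0.0498
down t 37.4 tcp [0.5304 0.1407 0.0285] F [-0.  -0.7  0. ] gap 0.0499
closed t 37.9 tcp [0.5301 0.1407 0.0285] F [-1.2  0.1  4. ] gap 0.01
lifted t 39.6 tcp [0.5291 0.1405 0.1988] F [-0.6 -0.6 -0.9] gap 0.0099
```

View pics/g3_s.png

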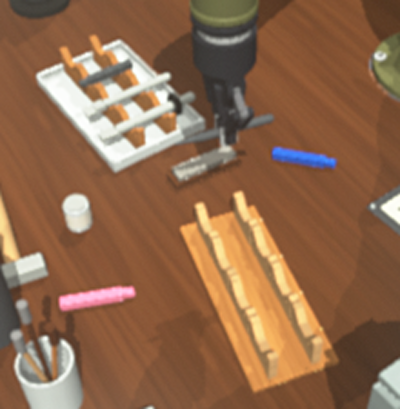

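Guard, flat and square lie in the first three notches, at (145,115), (130,95) and (107,72). The punch is held level and the tin at (77,213) is unmoved. I place the punch, then move clear to look.

```bash
python3 - <<'E'
from job import *
place("punch",0); bot.move_pose([.50,.30,.30],ori(0)[0]); st("clear")
t=optics.grab_frame("top")["color"][...,::-1];s=optics.grab_frame("scene")["color"][...,::-1]
cv2.imwrite("pics/f_t.png",cv2.resize(t[168:252,370:490],None,fx=6.6,fy=6.6,interpolation=cv2.INTER_CUBIC))
cv2.imwrite("pics/f_s.png",cv2.resize(s[100:225,207:315],None,fx=4.7,fy=4.7,interpolation=cv2.INTER_CUBIC))
a=cv2.imread("pics/top0.png");print("tin diff",cv2.absdiff(a,np.ascontiguousarray(t))[135:160,348:375].mean())
E
```

```text
set t 43.5 tcp [ 0.5391 -0.3258  0.0294] F [ 0.3  0.4 -0.5] gap 0.0098
open t 43.9 tcp [ 0.5388 -0.3257  0.0291] F [ 0.1  0.5 -0. ] gap 0.0497
clear t 47.5 tcp [0.5007 0.2987 0.2998] F [ 0.2  0.4 -0.4] gap 0.0501
tin diff 2.5659259259259257
```

View pics/f_t.png

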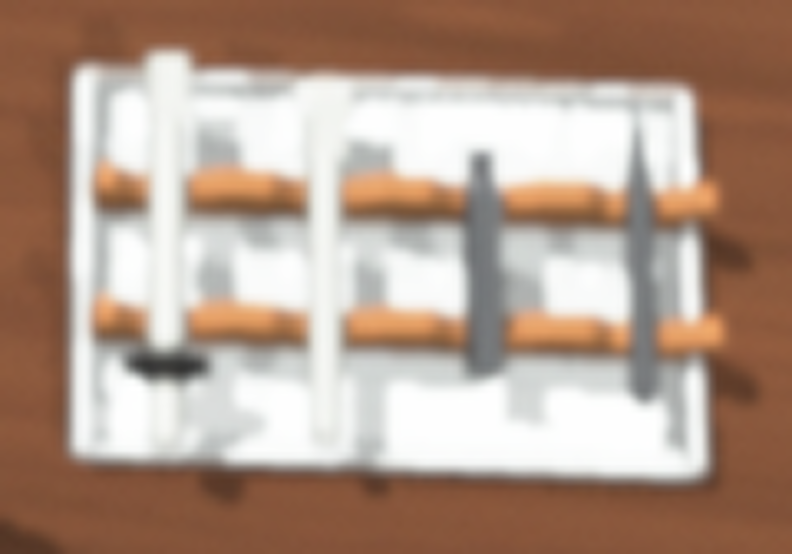

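View pics/f_s.png

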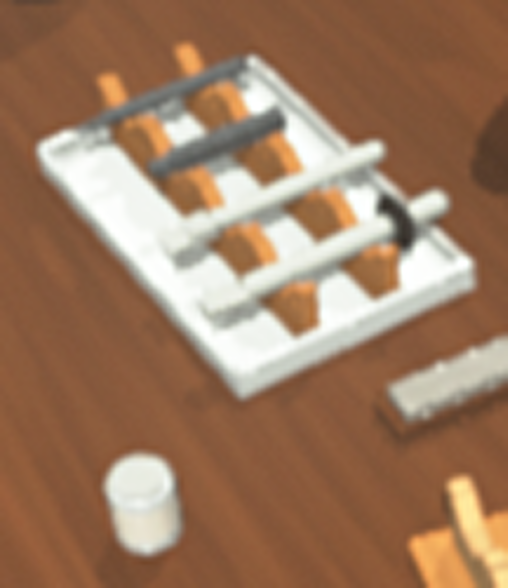

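All four lie in separate notches across both rails. From left to right in the top crop they are guard (168,250), flat (326,260), square (483,265) and punch (640,255), and the tin stands upright at (143,503) in the scene crop. A numeric check in the rack frame comes before hand-in.

```bash
python3 - <<'E'
from geo import *
T=lambda p:uncrop(p,6.6,370,168);S=lambda p:uncrop(p,4.7,207,100)
RC=np.array([.530,-.221]);y=.062;R=np.array([[np.cos(y),np.sin(y)],[-np.sin(y),np.cos(y)]])
for k,(a,b,c,d,lo,hi) in dict(guard=((168,50),(168,448),(210,305),(446,203),-89,88),flat=((328,82),(325,440),(170,243),(380,155),-84,80),
 square=((481,155),(485,375),(155,165),(282,120),-51,51),punch=((638,110),(643,400),(80,122),(247,65),-62,72)).items():
    F,_=tri(T(a),S(c));N,_=tri(T(b),S(d));o=N+(F-N)*(-lo/(hi-lo))
    print(k,"rack xy mm",(R@(o[:2]-RC)*1e3).round(1),"z",o[2].round(4),"tilt",((F-N)[2]*1e3).round(1),"yaw err",(np.arctan2(*(F-N)[[1,0]])-y).round(3),"len",np.linalg.norm(F-N).round(4))
E
```

```text
guard rack xy mm [ -1.1 106.4] z 0.051 tilt 7.4 yaw err 0.011 len 0.1765
flat rack xy mm [-1.7 35.5] z 0.0471 tilt 3.3 yaw err -0.009 len 0.1594
square rack xy mm [ -2.2 -34.6] z 0.0486 tilt 8.1 yaw err 0.018 len 0.0977
punch rack xy mm [  -1.4 -102.6] z 0.0512 tilt 8.7 yaw err 0.004 len 0.129
```

```bash
python3 -c "
from station import order; order.close_job()"
```

```text
the job is handed in; nothing more can be done
```

I moved all four tools from the bench rest to the tray and handed the job in after about 48 s of robot time. From left to right they lie guard, flat, square, punch, the same order as in the saddles.

**Position check:** after the last placement I triangulated every tool from both cameras. Each origin was within about 2.5 mm of its notch's middle in both directions, and within 0.02 rad of the tray's axis. The gripper was open and clear, and the paint tin appeared upright and unmoved.

**What disagreed:**
- **Tilt:** the check showed apparent end-to-end tilts of 3–9 mm. Most of this is probably camera and picking bias, since the tools showed 2–6 mm in the saddles before I moved them.
- **Punch height:** the punch measured 51 mm, about 5 mm above its seated height of 46 mm, which is close to the 6 mm limit. The guard chisel measured 3 mm high. Both looked seated in the pictures, so I left them as they were.
- **Grip gap:** the gripper read 1–2 mm less than the shank thickness on every grasp.

I viewed 13 pictures.

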